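# Dispense one sample carrier and nudge it into the empty bay

### The arm

A 6-joint arm with a two-finger parallel gripper is mounted at the origin on a cart in front of the work surface, level with it; the furniture and walls round the work are solid. World frame = base frame: x ahead of the robot, y to its left, z up, the work surface at z = 0. Lengths are in m, angles in rad, forces in N, time in s.
With the tool pointing down it reaches from about 0.25 to 0.775 m from the base axis. Payload 4 kg.
Tool frame: the origin (TCP) lies at the very end of the fingers, on their centre line; the grasp point (between the pads) lies 19 mm behind it; y points along the fingers, z is the direction in which the jaws open and shut, and the axes are right-handed (so a half turn about y gives the same grasp; the last joint's range is limited). The gripper opens to 94 mm and grips with 3 to 60 N. Pads are 16 mm wide; open, the fingers measure 119 mm over their backs; the gripper's body (75 mm by 177 mm) begins 78 mm behind the grasp point.
Start: joints at [1.17, 0.087, 1.371, -0, 1.684, -0.103], TCP at [0.161, 0.526, 0.206] pointing down, gripper open.
Joint ranges: [-3.1, 3.1], [-0.76, 2.03], [0.27, 2.55], [-1.08, 4.22], [0.17, 2.65], [-2.57, 2.57]. Speed limits (rad/s): [2.79, 2.79, 3.14, 3.14, 3.14, 3.14].

### API

Orientations are given as [roll, pitch, yaw] about the fixed x, y, z axes, in that order (R = Rz(yaw) Ry(pitch) Rx(roll)).
In Python, from plant import env gives the robot as it stands.
- The arm moves only by the shell command python3 -m jog 'ROWS' [FORCE]. ROWS is JSON, one flat list of numbers, 7 for each row, row after row: the shift along the tool's x, y, z in units of 0.05 m (1.0 is 0.05 m), then the turn, a rotation vector about the tool's x, y, z in units of 6 degrees (1.0 is 6 degrees), then the opening, from 0 (shut) to 1 (fully open). In form: [tx, ty, tz, wx, wy, wz, claw, tx, ty, tz, wx, wy, wz, claw, ...]. A call has 1 to 12 rows; each row shifts and turns the commanded pose from where the row before left it, along the tool's axes as they then stand; what a row does not reach is not made up. A row lasts 1/8 s, in which the tool goes at most 62.5 mm and 10.7 degrees, less where a joint would pass 70% of its speed; a pose out of reach is approached as far as the arm can. A call with a number of a shift or a turn outside -1 to 1 is refused whole. A call with a gripper value outside its range is refused whole. The fingers move at their own pace and stop on an object; FORCE is the grip in N (left out, the last holds). Time passes only in rows, so rows that do not move let the fingers close. It gives the time, the measured TCP pose, the force and the opening at its end, in the units of the state.
- env.state(): the state, without advancing time (a new reading comes with each control period).
- env.get_image(name): name is "scene" or "top" or "wrist"; returns a dict with "img" (480x640x3 uint8, blue, green, red), "range_z" (480x640 float32, m along the optical axis (not along the pixel's ray), 0 where there is no reading), "fx", "fy", "cx", "cy" (pixels), "origin" and "orientation" of the camera in the world. Camera axes: x right, y up, looking along -z (the intrinsics and any distortion apply to the point x, -y, -z); pixel columns grow to the right and rows downward; lengths in m; the calibration is good to about 2 mm. A picture is of the moment at which its call begins.
- env.finish_job(): hands the job in, once; it reports no verdict.
The state is a dict: "time": time; "qpos": joint angles; "joint_velocities": joint speeds; "joint_torque": joint torques, N m; "eef_pos": TCP position; "ee_rot": TCP orientation; "contact_force": force on the tool from outside, world axes, zero at the start; "ft_torque": the same for the moment, N m; "grip_width": finger opening in m.
Only numpy, scipy, OpenCV 4.12 (cv2) and the standard library are available. Lean on these libraries where they do the work, as an engineer would, in place of code of your own. Each camera call takes 0.05 s, during which the arm holds its last target. There are 200 camera calls.

### The job

Press the dispenser's plunger once, all the way down, and let it come back up, so that a single sample carrier slides out of the magazine. Then push that carrier sideways along the channel with the fingertips, all the way to the end stop of the bay that is still empty. Do not grasp or lift anything, and leave the parked carrier, the remaining stack and the other things as they are.

Things in the scene. Friction and masses are not known exactly. Their poses are not given: they have to be found in the camera images.
- dispenser: Fixed carrier dispenser, bare aluminium; origin on the worktop under the middle of its magazine. Own x points from outlet to plunger (away from the robot, up to 20 degrees askew), y left along the channel. Square magazine 68 x 65 mm, top at 68 mm, with three stacked carriers; behind it (x = 38 to 130 mm) a grey housing 66 mm wide, 85 mm high, with the plunger on top at x = 88 mm.
- plunger_top (a point): Centre of the top face of the plunger's round black head, 40 mm in diameter; 148 mm above the worktop when up. It goes straight down when pressed and springs back by itself when let go.
- plunger (a joint): Plunger travel in m: 0 up, 0.040 fully down (stop). Spring 3.5 N at the top, 7.5 N at the bottom, plus a little friction. It drives an ejector inside, 2.03 times as far: a full press pushes the lowest carrier nearly 80 mm out of the magazine into the channel; as the plunger rises the next carriers drop down. A second press would push out a second carrier.
- outlet (a point): Mid-channel point 77 mm in front of the magazine's middle where the ejected carrier comes to lie (within 5 mm), on the channel floor, 10 mm above the worktop. The level channel runs along the dispenser's y, 59 mm wide between fences that rise 8 mm above its floor (flared rear opening towards the magazine), with an end stop 137 mm to either side of this point.
- carrier_1_center (a point): Lowest of the three white round sample carriers in the magazine, the one that the press ejects; 52 mm in diameter, 20 mm tall, 35 g; the point is its centre, 10 mm above its underside.
- carrier_2_center (a point): Second carrier in the magazine, on the first; 52 mm in diameter, 20 mm tall, 35 g; the point is its centre, 10 mm above its underside.
- carrier_3_center (a point): Top carrier in the magazine, on the second; 52 mm in diameter, 20 mm tall, 35 g; the point is its centre, 10 mm above its underside.
- parked_carrier_center (a point): White round carrier that is already parked in one of the two bays, loose; 52 mm in diameter, 20 mm tall, 35 g; the point is its centre, 10 mm above its underside.
- empty_bay_center (a point): Centre of the empty bay, on the channel floor (10 mm above the worktop). The two bays, each with a round dark rubber inlay 42 mm across, are the channel's ends, centred 110 mm to either side of the outlet; one holds the parked carrier, which one varies. A carrier touching the end stop has its centre 1 mm beyond this point.
- steel_weight: Bystander: loose turned steel weight, 42 mm in diameter, 24 mm tall, beside the housing on its left; origin at the centre of its underside.
- vial: Bystander: loose upright glass vial with black cap, 23 mm in diameter, 53 mm tall, beside the housing on its right; origin at the centre of its underside.
- spanner: Bystander: loose flat spanner, 22 x 143 x 5 mm, lying to the left of the dispenser; origin at the centre of its underside.
- petri_dish: Bystander: loose glass dish with lid, 67 mm in diameter, 17 mm tall, to the right of the dispenser; origin at the centre of its underside.
Things that resemble listed ones, but are neither listed nor needed, are in the scene too. What is shaped like the part that bears carrier_3_center but green or turquoise is not meant.

How it is judged:
On the way, in this order (a step that is already met when the one before it is completed fails the run):
1. the plunger is pressed fully down (at least 36 of 40 mm) (value of joint plunger above 0.036 m), for 0.05 s.
2. the plunger is back up and the lowest carrier lies in the channel (value of joint plunger below 0.004 m and x of carrier_1_center in the frame of dispenser below -0.062 m), for 0.1 s.
At the end, for the whole second after the job is handed in: The ejected carrier lies flat, at rest, within 8 mm of the empty bay's centre; the plunger is up (within 4 mm); the other two carriers have dropped down in the magazine, within 10 mm of its middle; the parked carrier has moved under 8 mm, the bystanders under 15 mm (horizontal distance between carrier_1_center and empty_bay_center below 0.008 m and z of carrier_1_center in the frame of dispenser below 0.024 m and angle between carrier_1_center's own z axis and vertical below 0.08 rad and linear speed of carrier_1 below 0.01 m/s and value of joint plunger below 0.004 m and horizontal distance between each of carrier_2_center, carrier_3_center and dispenser below 0.01 m and z of carrier_2_center in the frame of dispenser below 0.026 m and z of carrier_3_center in the frame of dispenser below 0.046 m and distance of parked_carrier_center from where it was at the start of the episode below 0.008 m and distance of each of steel_weight, vial, spanner, petri_dish from where it was at the start of the episode below 0.015 m); the robot touches nothing.
It fails at once if a second carrier is pushed out of the magazine (horizontal distance between any of carrier_2_center, carrier_3_center and dispenser above 0.015 m).
It fails at once if a carrier is lifted (height (world z) of any of carrier_1_center, parked_carrier_center above 0.034 m or height (world z) of carrier_2_center above 0.055 m or height (world z) of carrier_3_center above 0.075 m).
It fails at once if the parked carrier is pushed out of place (distance of parked_carrier_center from where it was at the start of the episode above 0.01 m).
It fails at once if a bystander is moved or lifted (distance of any of steel_weight, vial, spanner, petri_dish from where it was at the start of the episode above 0.02 m).
It also fails if it takes over 51 s, if anything falls off the work surface, if the arm or the gripper's body presses on something with over 40 N, if the wrist force passes 120 N, or if a joint passes its speed limit or range.

## Working session

There is one attempt and no reset: what is moved stays moved. The work goes in short steps, Python scripts to look and compute and a shell command to move; the robot and the scene stay as the last step left them, time stands still between calls to the robot, and variables do not carry over. Pictures are saved under pics/ and viewed, about 8 in all and at most 12, crops included, and the job is handed in when it is done.

```bash
mkdir -p pics; cat > h.py <<'E'
import numpy as np,cv2,pickle
from scipy.spatial.transform import Rotation as R
from plant import env
def shot(n,tag):
    d=env.get_image(n); cv2.imwrite(f'pics/{tag}.png',d['img']); pickle.dump(d,open(f'pics/{tag}.pkl','wb')); return d
def load(tag): return pickle.load(open(f'pics/{tag}.pkl','rb'))
def camR(d):
    o=np.array(d['orientation'],float)
    return o if o.shape==(3,3) else R.from_euler('xyz',o).as_matrix()
def ray(d,u,v):
    c=np.stack([(np.asarray(u,float)-d['cx'])/d['fx'],-(np.asarray(v,float)-d['cy'])/d['fy'],-np.ones_like(np.asarray(u,float))],-1)
    return c@camR(d).T
def onz(d,u,v,z):
    r=ray(d,u,v);o=np.array(d['origin']);return o+r*((z-o[2])/r[...,2])[...,None]
def cloud(d):
    v,u=np.mgrid[:480,:640]; return np.array(d['origin'])+ray(d,u,v)*d['range_z'][...,None]
E
python3 - <<'E'
from h import *
for n in('top','scene'):
    d=shot(n,n+'0');print(n,{k:d[k] for k in d if k not in('img','range_z')})
s=env.state();print(s)
E
```

```text
top {'fx': 439.20692816205315, 'fy': 439.20692816205315, 'cx': 310.89272331588194, 'cy': 239.2233661344136, 'origin': array([ 0.40408752, -0.02251025,  1.03847321]), 'orientation': array([ 0.16732643,  0.01572433, -1.56498209])}
scene {'fx': 451.46743788664924, 'fy': 451.46743788664924, 'cx': 315.75791571630447, 'cy': 232.80438678280487, 'origin': array([ 5.93131722e-04, -8.79060052e-01,  7.66609921e-01]), 'orientation': array([ 0.99947627, -0.00508788, -0.57065263])}
{'time': 0.1, 'qpos': array([ 1.16987463e+00,  8.78764415e-02,  1.37206060e+00, -9.41262614e-06,
        1.68360668e+00, -1.03119592e-01]), 'joint_velocities': array([-0.00086882, -0.00272094, -0.00477793, -0.00050084,  0.00070686,
       -0.00155027]), 'joint_torque': array([ 1.52893008e-03, -3.41251194e+01, -3.03301549e+01,  7.18669756e-02,
        3.03810916e-02, -9.89761702e-05]), 'eef_pos': array([0.16120907, 0.52533808, 0.20444534]), 'ee_rot': array([-1.57273800e+00,  1.91532141e-04, -2.97803345e-01]), 'contact_force': array([-0.23992499,  0.79962195, -0.03264918]), 'ft_torque': array([-0.07487864, -0.06084642,  0.01161902]), 'grip_width': 0.09411597716093534}
```

View pics/top0.png

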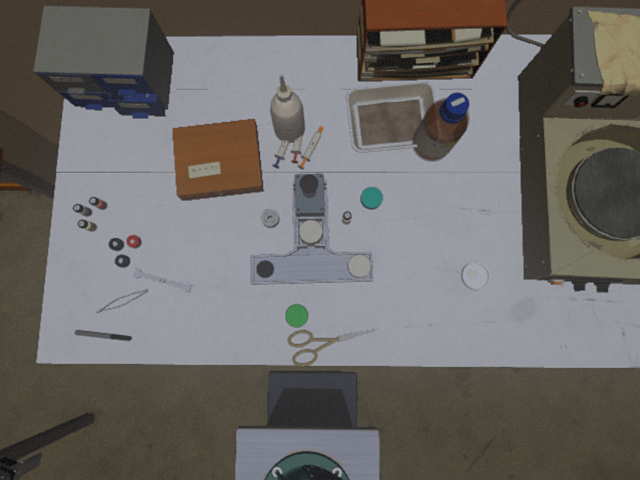

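View pics/scene0.png

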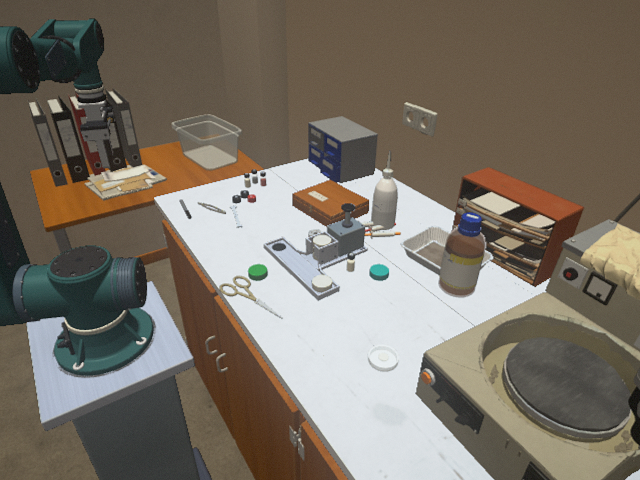

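Top view: empty bay with dark inlay at (265,268), on the left (+y). Parked carrier at (358,265), magazine stack at (311,231), plunger at (309,184). The green (297,315) and turquoise (372,197) discs are decoys. Next I'll measure these points and enlarge the dispenser.

```bash
python3 - <<'E'
from h import *
d=load('top0');im=d['img'];hsv=cv2.cvtColor(im,cv2.COLOR_BGR2HSV)
C=cloud(d)
def blob(mask,u,v,r):
    m=np.zeros((480,640),np.uint8);cv2.circle(m,(u,v),r,1,-1)
    m=(mask&(m>0)).astype(np.uint8);n,l,s,c=cv2.connectedComponentsWithStats(m)
    i=1+np.argmax(s[1:,4]);return c[i],s[i]
H,S,V=[hsv[...,i].astype(int) for i in range(3)]
for n,(u,v) in dict(parked=(358,265),c3=(311,231),pl=(309,184),inlay=(265,268)).items():
    print(n,hsv[v,u],C[v,u])
dark=V<75
for n,u,v,r,z,m in [('inlay',265,268,16,.01,dark),('plunger',309,184,16,.148,dark),
   ('parked',358,265,15,.03,(S<28)&(V>185)),('c3',311,231,15,.07,(S<28)&(V>185))]:
    c,s=blob(m,u,v,r);print(n,c,s,onz(d,c[0],c[1],z))
# depth band points
for n,lo,hi in (('plunger',.14,.155),('carr3',.062,.075)):
    m=(C[...,2]>lo)&(C[...,2]<hi);m[:150]=0;m[300:]=0;m[:,:280]=0;m[:,340:]=0
    print(n,m.sum(),C[m].mean(0),C[m].min(0),C[m].max(0))
crop=cv2.resize(im[155:300,235:390],None,fx=5,fy=4.1*5/4.1,interpolation=cv2.INTER_CUBIC)[:600]
cv2.imwrite('pics/crop0.png',cv2.resize(im[160:300,240:385],None,fx=4,fy=4,interpolation=cv2.INTER_CUBIC))
E
```

```text
parked [ 40   5 151] [ 0.51501359 -0.11489197  0.02541114]
c3 [ 45   7 146] [ 0.58667321 -0.00642933  0.06806536]
pl [115  24  63] [ 0.67172576 -0.00299769  0.14921799]
inlay [116  31  66] [0.50868635 0.10223665 0.01029652]
inlay [264.68115942 268.65217391] [257 261  16  16 207] [0.50717459 0.10298823 0.01      ]
plunger [308.61313869 183.74817518] [300 175  18  19 274] [ 0.67263979 -0.00215426  0.148     ]Traceback (most recent call last):
  File "<stdin>", line 14, in <module>
  File "<stdin>", line 7, in blob
    return _wrapfunc(a, 'argmax', axis=axis, out=out, **kwds)
    return bound(*args, **kwds)
ValueError: attempt to get argmax of an empty sequence
```

```bash
python3 - <<'E'
from h import *
d=load('top0');im=d['img'];hsv=cv2.cvtColor(im,cv2.COLOR_BGR2HSV).astype(int)
C=cloud(d)
H,S,V=[hsv[...,i] for i in range(3)]
def pt(n,u,v,r,z,mask):
    m=np.zeros((480,640),np.uint8);cv2.circle(m,(u,v),r,1,-1)
    m=(mask&(m>0)).astype(np.uint8);_,l,s,c=cv2.connectedComponentsWithStats(m)
    i=1+np.argmax(s[1:,4]);p=onz(d,*c[i],z);print(n,c[i].round(1),s[i],p.round(4));return p
warm=(H<75)&(S<22)&(V>115)
pk=pt('parked',358,265,16,.03,warm); c3=pt('c3',311,231,15,.07,warm)
il=pt('inlay',265,268,16,.01,V<75); pl=pt('plunger',309,184,16,.148,V<75)
y=(il-pk)[:2];a=np.arctan2(-y[0],y[1]);x=(pl-c3)[:2];print('yaw from bays',np.degrees(a),'len',np.hypot(*y),'yaw from pl-c3',np.degrees(np.arctan2(x[1],x[0])),'len',np.hypot(*x))
cv2.imwrite('pics/crop0.png',cv2.resize(im[160:300,240:385],None,fx=4,fy=4,interpolation=cv2.INTER_CUBIC))
d=load('scene0');C=cloud(d)
m=(C[...,2]>.143)&(C[...,2]<.155)&(abs(C[...,0]-.67)<.05)&(abs(C[...,1])<.05);print('scene plunger',m.sum(),C[m].mean(0))
E
```

```text
parked [358.9 265.5] [348 255  23  22 388] [ 0.5133 -0.1165  0.03  ]
c3 [310.2 230.9] [299 220  24  23 394] [ 0.5865 -0.0047  0.07  ]
inlay [264.7 268.7] [257 261  16  16 207] [0.5072 0.103  0.01  ]
plunger [308.6 183.7] [300 175  18  19 274] [ 0.6726 -0.0022  0.148 ]
yaw from bays 1.5963307496476742 len 0.21961108252401204 yaw from pl-c3 1.677450599957124 len 0.08620459476749952
scene plunger 99 [ 0.67019435 -0.00610836  0.14889954]
```

View pics/crop0.png

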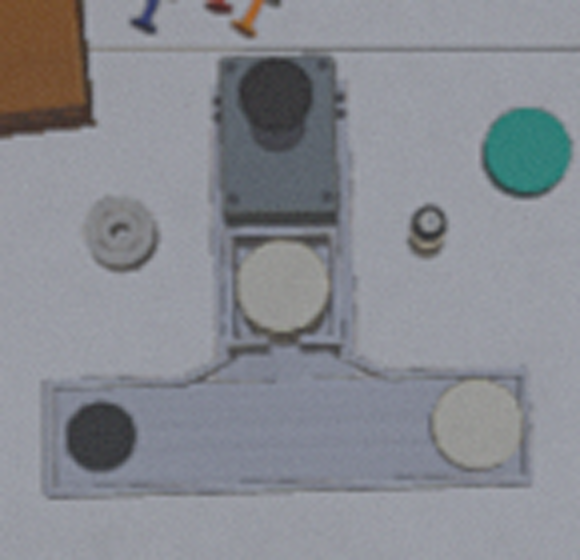

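The crop confirms it: the left bay's inlay is empty, and the untouched white stack sits in the magazine. Yaw is about 1.6°, the plunger is at (0.672, -0.003) and the outlet at about (0.510, -0.007). Moving above the plunger with the fingers shut.

```bash
python3 -m jog '[0.7,0,-0.4,0,0,0,0,0.7,0,-0.4,0,0,0,0,0.7,0,-0.4,0,0,0,0,0.7,0,-0.4,0,0,0,0,0.7,0,-0.4,0,0,0,0,0.7,0,-0.4,0,0,0,0,0.7,0,-0.4,0,0,0,0,0.7,0,-0.4,0,0,0,0,0.7,0,-0.4,0,0,0,0,0.7,0,-0.4,0,0,0,0,0.7,0,-0.4,0,0,0,0,0.7,0,-0.4,0,0,0,0]' 20; cat > to.py <<'E'
import sys
from h import *
s=env.state();p=s['eef_pos'];Rm=R.from_euler('xyz',s['ee_rot'])
t=np.array([float(a) for a in sys.argv[1:4]])
W=R.from_euler('xyz',[-np.pi/2,0,float(sys.argv[4]) if len(sys.argv)>4 else .028])
print('t',s['time'],'pos',p.round(4),'rot',s['ee_rot'].round(3),'F',s['contact_force'].round(1),'grip',s['grip_width'])
print('shift now-frame units',(Rm.inv().apply(t-p)/.05).round(2),'shift in goal frame',(W.inv().apply(t-p)/.05).round(2),'turn',(np.degrees((Rm.inv()*W).as_rotvec())/6).round(2))
E
python3 to.py .672 -.003 .18
```

```text
time: 1.6
eef_pos: [0.493, 0.172, 0.2049]
ee_rot: [-1.571, 0.001, -0.298]
contact_force: [0.7, 0.5, 0.2]
grip_width: 0.0008
t 1.6 pos [0.493  0.172  0.2049] rot [-1.571e+00  1.000e-03 -2.980e-01] F [0.7 0.5 0.2] grip 0.0007939932375167498
shift now-frame units [ 4.45  0.49 -2.3 ] shift in goal frame [ 3.48  0.5  -3.6 ] turn [ 0.   -3.11 -0.01]
```

```bash
python3 -m jog '[0,0,0,0,-0.77,0,0,0,0,0,0,-0.78,0,0,0,0,0,0,-0.78,0,0,0,0,0,0,-0.78,0,0,0.58,0,-0.6,0,0,0,0,0.58,0,-0.6,0,0,0,0,0.58,0,-0.6,0,0,0,0,0.58,0,-0.6,0,0,0,0,0.58,0,-0.6,0,0,0,0,0.58,0,-0.6,0,0,0,0,0,0.5,0,0,0,0,0,0,0,0,0,0,0,0]';python3 to.py .672 -.003 .148; python3 -c "
from h import *
shot('top','top1')
d=shot('scene','scene1');cv2.imwrite('pics/s1.png',cv2.resize(d['img'][130:320,220:440],None,fx=3.5,fy=3.1))"
```

```text
time: 3.1
eef_pos: [0.67, -0.0023, 0.1765]
ee_rot: [-1.57, 0.007, 0.027]
contact_force: [-0.9, 0.4, 0.0]
grip_width: 0.0006
t 3.1 pos [ 0.67   -0.0023  0.1765] rot [-1.57   0.007  0.027] F [-0.9  0.4  0. ] grip 0.0006195372333572401
shift now-frame units [ 0.04  0.57 -0.02] shift in goal frame [ 0.04  0.57 -0.02] turn [-0.01 -0.01 -0.07]
```

View pics/s1.png

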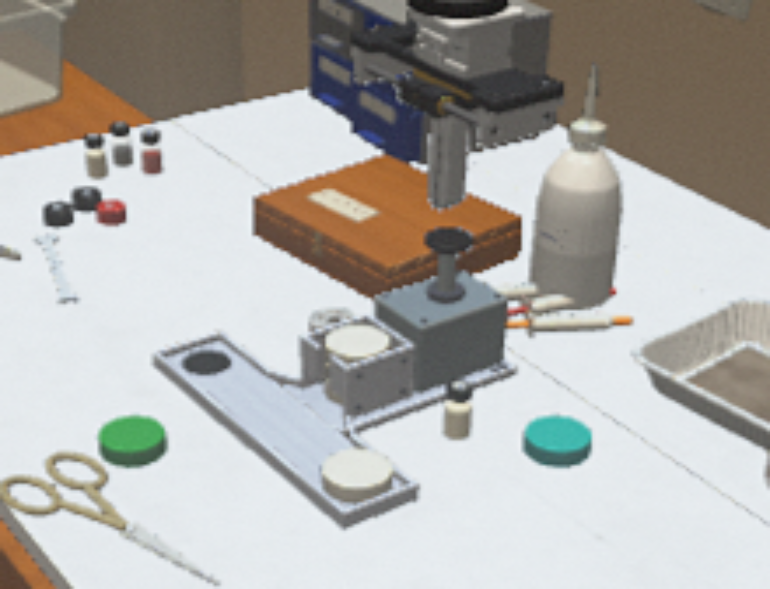

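Fingers are over the plunger head and clear of the bottle. Pressing slowly.

```bash
python3 -m jog '[0,0.4,0,0,0,0,0,0,0.15,0,0,0,0,0,0,0.08,0,0,0,0,0,0,0.08,0,0,0,0,0,0,0.08,0,0,0,0,0,0,0.08,0,0,0,0,0,0,0.08,0,0,0,0,0,0,0.08,0,0,0,0,0,0,0.08,0,0,0,0,0,0,0.08,0,0,0,0,0,0,0.08,0,0,0,0,0,0,0.08,0,0,0,0,0]'; python3 to.py .672 -.003 .108
```

```text
time: 4.7
eef_pos: [0.6717, -0.0016, 0.1154]
ee_rot: [-1.571, -0.002, 0.028]
contact_force: [-2.9, 1.1, 7.7]
grip_width: 0.0007
t 4.7 pos [ 0.6717 -0.0016  0.1154] rot [-1.571 -0.002  0.028] F [-2.9  1.1  7.7] grip 0.0006582999561066322
shift now-frame units [ 0.    0.15 -0.03] shift in goal frame [ 0.01  0.15 -0.03] turn [-0.    0.    0.02]
```

```bash
python3 -m jog '[0,0.08,0,0,0,0,0,0,0.06,0,0,0,0,0,0,0.02,0,0,0,0,0,0,0.01,0,0,0,0,0,0,0,0,0,0,0,0]'; python3 to.py .672 -.003 .108
```

```text
time: 5.32
eef_pos: [0.6718, -0.0016, 0.1083]
ee_rot: [-1.571, -0.003, 0.028]
contact_force: [-5.5, 1.6, 10.8]
grip_width: 0.0006
t 5.325 pos [ 0.6718 -0.0016  0.1083] rot [-1.571 -0.003  0.028] F [-5.5  1.6 10.8] grip 0.0006219853892879268
shift now-frame units [ 0.    0.01 -0.03] shift in goal frame [ 0.    0.01 -0.03] turn [-0.    0.    0.03]
```

```bash
python3 -m jog '[0,0.03,0,0,0,0,0,0,0.02,0,0,0,0,0,0,0,0,0,0,0,0]'; python3 to.py .672 -.003 .108
```

```text
time: 5.7
eef_pos: [0.6719, -0.0017, 0.1082]
ee_rot: [-1.571, -0.004, 0.028]
contact_force: [-8.1, 1.6, 17.3]
grip_width: 0.0002
t 5.7 pos [ 0.6719 -0.0017  0.1082] rot [-1.571 -0.004  0.028] F [-8.1  1.6 17.3] grip 0.00018472118289010572
shift now-frame units [ 0.    0.   -0.03] shift in goal frame [ 0.    0.   -0.03] turn [0.   0.   0.04]
```

Stop reached: force rises with no further travel. Releasing straight up.

```bash
python3 -m jog '[0,-0.12,0,0,0,0,0,0,-0.15,0,0,0,0,0,0,-0.15,0,0,0,0,0,0,-0.2,0,0,0,0,0,0,-0.3,0,0,0,0,0,0,-0.5,0,0,0,0,0,0,-0.4,0,0,0,0,0,0,0,0,0,0,0,0]'; python3 to.py .51 -.058 .2; python3 - <<'E'
from h import *
d=shot('top','top2');s=shot('scene','scene2')
a=cv2.resize(d['img'][160:300,240:385],None,fx=2.7,fy=2.7)
b=cv2.resize(s['img'][180:310,255:390],(390,378))
cv2.imwrite('pics/v2.png',np.hstack([cv2.resize(a,(390,378)),b]))
E
```

```text
time: 6.7
eef_pos: [0.6726, -0.0025, 0.1951]
ee_rot: [-1.572, -0.004, 0.027]
contact_force: [0.1, -0.4, -0.0]
grip_width: 0.0006
t 6.7 pos [ 0.6726 -0.0025  0.1951] rot [-1.572 -0.004  0.027] F [ 0.1 -0.4 -0. ] grip 0.0006464909358994338
shift now-frame units [-3.28 -0.11 -1.02] shift in goal frame [-3.28 -0.1  -1.02] turn [ 0.01 -0.01  0.04]
```

View pics/v2.png

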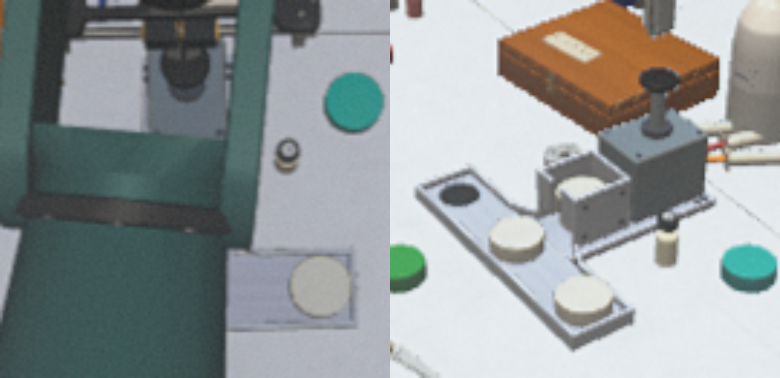

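The scene view shows one carrier at the outlet, the plunger up and the stack dropped. I'll measure the ejected carrier (scene px about (299,263)), using the parked one as reference.

```bash
python3 - <<'E'
from h import *
d=load('scene2');C=cloud(d)
for n,x,y,z in(('c1',.51,-.007,.03),('parked',.5133,-.1165,.03),('c2stack',.5865,-.0047,.05)):
    m=(abs(C[...,2]-z)<.005)&(np.hypot(C[...,0]-x,C[...,1]-y)<.034);P=C[m]
    print(n,m.sum(),P.mean(0).round(4),((P.min(0)+P.max(0))/2).round(4))
m=(C[...,2]>.143)&(C[...,2]<.155)&(abs(C[...,0]-.67)<.05)&(abs(C[...,1])<.05);print('pl',m.sum(),C[m].mean(0))
E
```

```text
c1 198 [ 0.5061 -0.0087  0.0307] [ 0.5076 -0.007   0.0297]
parked 231 [ 0.5095 -0.1205  0.0308] [ 0.511 -0.117  0.03 ]
c2stack 132 [0.588  0.0015 0.0506] [ 0.5856 -0.0053  0.05  ]
pl 99 [ 0.66977963 -0.00601568  0.14881705]
```

```bash
python3 -m jog '[-0.54,0,-0.18,0,0,0,0,-0.54,0,-0.18,0,0,0,0,-0.54,0,-0.18,0,0,0,0,-0.54,0,-0.18,0,0,0,0,-0.54,0,-0.18,0,0,0,0,-0.55,0,-0.18,0,0,0,0,0,0.6,0,0,0,0,0,0,0.6,0,0,0,0,0,0,0.6,0,0,0,0,0,0,0.6,0,0,0,0,0,0,0.3,0,0,0,0,0,0,0,0,0,0,0,0]'; python3 to.py .5118 -.061 .0165; python3 - <<'E'
from h import *
s=shot('scene','scene3')
cv2.imwrite('pics/v3.png',cv2.resize(s['img'][180:310,245:390],None,fx=4,fy=4))
E
```

```text
time: 8.3
eef_pos: [0.5092, -0.0602, 0.0562]
ee_rot: [-1.57, 0.004, 0.028]
contact_force: [0.6, -0.2, 0.8]
grip_width: 0.0007
t 8.3 pos [ 0.5092 -0.0602  0.0562] rot [-1.57   0.004  0.028] F [ 0.6 -0.2  0.8] grip 0.0007303307639650768
shift now-frame units [ 0.05  0.79 -0.02] shift in goal frame [ 0.05  0.79 -0.02] turn [-0.01 -0.   -0.04]
```

View pics/v3.png

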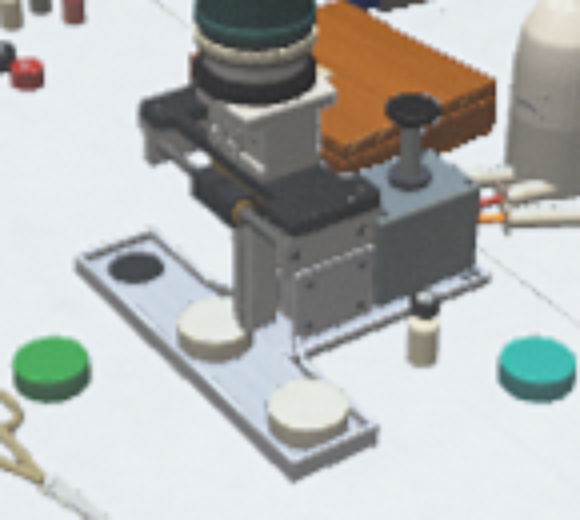

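The fingertips sit in the gap between the carriers, clear of both. Lowering and starting the push.

```bash
python3 -m jog '[0.05,0.3,0,0,0,0,0,0,0.3,0,0,0,0,0,0,0.17,0,0,0,0,0,0,0,0,0,0,0,0]'; python3 to.py .5118 -.061 .0165; python3 -m jog '[0,0,0.1,0,0,0,0,0,0,0.15,0,0,0,0,0,0,0.15,0,0,0,0,0,0,0.15,0,0,0,0,0,0,0.15,0,0,0,0,0,0,0.15,0,0,0,0,0,0,0.15,0,0,0,0,0,0,0.15,0,0,0,0,0,0,0.15,0,0,0,0,0,0,0,0,0,0,0]'; python3 to.py .5085 .0585 .0165
```

```text
time: 8.85
eef_pos: [0.5121, -0.0602, 0.0183]
ee_rot: [-1.57, 0.002, 0.028]
contact_force: [-0.0, 0.2, -0.1]
grip_width: 0.0004
t 8.85 pos [ 0.5121 -0.0602  0.0183] rot [-1.57   0.002  0.028] F [-0.   0.2 -0.1] grip 0.0003584111378079173
shift now-frame units [-0.01  0.04 -0.02] shift in goal frame [-0.01  0.04 -0.02] turn [-0.01 -0.   -0.02]
time: 10.1
eef_pos: [0.5108, 0.0054, 0.0191]
ee_rot: [-1.57, 0.001, 0.029]
contact_force: [-0.4, -0.4, 0.1]
grip_width: 0.0004
t 10.1 pos [0.5108 0.0054 0.0191] rot [-1.57e+00  1.00e-03  2.90e-02] F [-0.4 -0.4  0.1] grip 0.0003522410049664686
shift now-frame units [-0.02  0.05  1.06] shift in goal frame [-0.02  0.05  1.06] turn [-0.01  0.01 -0.01]
```

```bash
python3 -m jog '[0,0.03,0.12,0,0,0,0,0,0,0.15,0,0,0,0,0,0,0.15,0,0,0,0,0,0,0.15,0,0,0,0,0,0,0.12,0,0,0,0,0,0,0.1,0,0,0,0,0,0,0.08,0,0,0,0,0,0,0.06,0,0,0,0,0,0,0,0,0,0,0]'; python3 to.py .5085 .0645 .0165; python3 - <<'E'
from h import *
s=shot('scene','scene4');C=cloud(s)
m=(abs(C[...,2]-.03)<.005)&(abs(C[...,0]-.507)<.035)&(C[...,1]>.05)&(C[...,1]<.14);P=C[m]
print(m.sum(),P.min(0),P.max(0))
cv2.imwrite('pics/v4.png',cv2.resize(s['img'][180:310,245:390],None,fx=4,fy=4))
E
```

```text
time: 11.22
eef_pos: [0.5099, 0.0512, 0.018]
ee_rot: [-1.571, -0.0, 0.028]
contact_force: [0.1, -0.0, -0.1]
grip_width: 0.0004
t 11.225 pos [0.5099 0.0512 0.018 ] rot [-1.571 -0.     0.028] F [ 0.1 -0.  -0.1] grip 0.00039395178916163613
shift now-frame units [-0.02  0.03  0.27] shift in goal frame [-0.02  0.03  0.27] turn [-0.  0.  0.]
124 [0.4759162  0.05097322 0.02524389] [0.52057244 0.11495603 0.03494083]
```

View pics/v4.png

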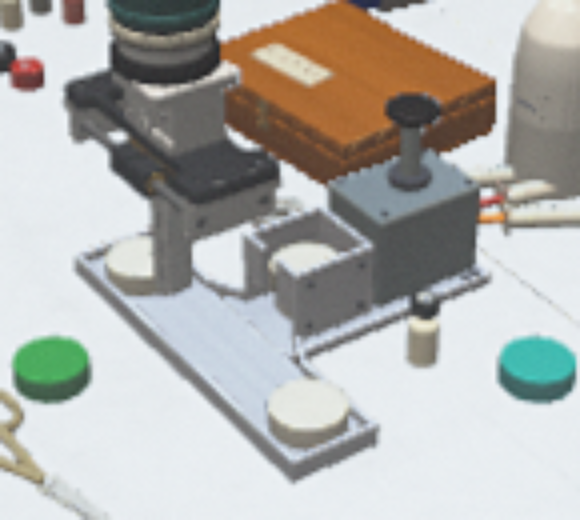

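The carrier is ahead of the fingers, just short of the end stop. Now creeping until contact with the stop.

```bash
python3 -m jog '[0,0,0.05,0,0,0,0,0,0,0.05,0,0,0,0,0,0,0.05,0,0,0,0,0,0,0.04,0,0,0,0,0,0,0,0,0,0,0]'; python3 to.py .5085 .0645 .0165;  python3 -m jog '[0,0,0.03,0,0,0,0,0,0,0.03,0,0,0,0,0,0,0,0,0,0,0]'
```

```text
time: 11.9
eef_pos: [0.5096, 0.0608, 0.018]
ee_rot: [-1.571, -0.0, 0.028]
contact_force: [-0.1, -0.5, 0.6]
grip_width: 0.0004
t 11.9 pos [0.5096 0.0608 0.018 ] rot [-1.571 -0.     0.028] F [-0.1 -0.5  0.6] grip 0.00040230576159341734
shift now-frame units [-0.02  0.03  0.07] shift in goal frame [-0.02  0.03  0.07] turn [-0.  0.  0.]
time: 12.28
eef_pos: [0.5096, 0.0637, 0.018]
ee_rot: [-1.571, -0.0, 0.028]
contact_force: [0.2, 0.9, -0.4]
grip_width: 0.0005
```

```bash
python3 -m jog '[0,0,0.03,0,0,0,0,0,0,0.03,0,0,0,0,0,0,0,0,0,0,0]'; python3 -m jog '[0,0,0.03,0,0,0,0,0,0,0,0,0,0,0]'
```

```text
time: 12.65
eef_pos: [0.5096, 0.066, 0.0181]
ee_rot: [-1.572, -0.0, 0.028]
contact_force: [0.6, -2.1, 0.7]
grip_width: 0.0007
time: 12.9
eef_pos: [0.5099, 0.0663, 0.0184]
ee_rot: [-1.574, -0.001, 0.028]
contact_force: [0.2, -7.3, 1.3]
grip_width: 0.0005
```

Contact with the end stop: 7 N and no further motion. Backing off along the channel, then up and aside for the check.

```bash
python3 -m jog '[0,0,-0.1,0,0,0,0,0,0,-0.2,0,0,0,0,0,0,-0.2,0,0,0,0,0,-0.3,0,0,0,0,0,0,-0.8,0,0,0,0,0,0,-0.9,0,0,0,0,0,0,-0.9,0,0,0,0,0,0,-0.9,0,0,0,0,0,0,-0.3,0,0,0,0,0]'; python3 -m jog '[0,0,0.4,0,0,0,0,0,0,0.7,0,0,0,0,0,0,0.7,0,0,0,0,0,0,0.7,0,0,0,0,0,0,0.7,0,0,0,0,0,0,0.7,0,0,0,0,0,0,0.7,0,0,0,0,0,0,0.7,0,0,0,0,0,0,0.7,0,0,0,0,0,0,0.4,0,0,0,0,0,0,0,0,0,0,0]'; python3 - <<'E'
from h import *
d=shot('top','top5');s=shot('scene','scene5')
a=cv2.resize(d['img'][160:300,240:385],(390,378))
b=cv2.resize(s['img'][180:310,255:390],(390,378))
cv2.imwrite('pics/v5.png',np.hstack([a,b]))
for t in('scene5','top5'):
  C=cloud(load(t))
  for n,x,y,z in(('c1',.508,.103,.03),('parked',.5133,-.1165,.03),('stack',.5865,-.0047,.05),('pl',.671,-.003,.148)):
    m=(abs(C[...,2]-z)<.005)&(np.hypot(C[...,0]-x,C[...,1]-y)<.034);P=C[m]
    if m.sum():print(t,n,m.sum(),P.mean(0).round(4),((P.min(0)+P.max(0))/2).round(4))
hsv=cv2.cvtColor(d['img'],cv2.COLOR_BGR2HSV).astype(int);w=(hsv[...,0]<75)&(hsv[...,1]<22)&(hsv[...,2]>115)
for u,v,z in((263,266,.03),(358,265,.03),(311,234,.05)):
    m=np.zeros((480,640),np.uint8);cv2.circle(m,(u,v),16,1,-1);_,l,st,c=cv2.connectedComponentsWithStats((w&(m>0)).astype(np.uint8))
    if len(st)>1:
        i=1+np.argmax(st[1:,4]);print(c[i],st[i],onz(d,*c[i],z).round(4))
e=load('top0')['img']
for n,u,v in(('weight',270,217),('vial',347,216),('spanner',163,280),('dish',475,276)):
    r=np.s_[v-22:v+22,u-34:u+34];df=cv2.absdiff(d['img'][r],e[r]).max(-1);print(n,(df>40).sum())
E
```

```text
time: 14.02
eef_pos: [0.5116, 0.0433, 0.2276]
ee_rot: [-1.571, -0.008, 0.028]
contact_force: [0.6, -1.0, -0.8]
grip_width: 0.0006
time: 15.4
eef_pos: [0.5007, 0.3635, 0.2218]
ee_rot: [-1.572, 0.002, 0.03]
contact_force: [1.1, -0.1, 0.3]
grip_width: 0.0004
scene5 c1 168 [0.4998 0.0999 0.0309] [0.5006 0.1035 0.03  ]
scene5 parked 229 [ 0.5091 -0.1208  0.0309] [ 0.5102 -0.1184  0.03  ]
scene5 stack 131 [0.5873 0.0011 0.0509] [ 0.5845 -0.0055  0.0501]
scene5 pl 99 [ 0.6705 -0.0061  0.1488] [ 0.6719 -0.0055  0.1478]
top5 c1 395 [0.5036 0.1044 0.0294] [0.5046 0.1047 0.0299]
top5 parked 398 [ 0.513  -0.1158  0.0294] [ 0.5127 -0.1157  0.0298]
top5 stack 415 [ 0.5856 -0.0042  0.0491] [ 0.5858 -0.0039  0.05  ]
top5 pl 268 [ 0.6738 -0.001   0.1476] [ 0.6739 -0.0008  0.1478]
[263.16847826 269.01086957] [252 258  23  23 368] [0.5043 0.104  0.03  ]
[359.14025974 265.51168831] [348 255  23  22 385] [ 0.5133 -0.1171  0.03  ]
[310.46596859 232.86649215] [299 222  24  23 382] [ 0.5857 -0.0049  0.05  ]
weight 1
vial 16
spanner 61
dish 0
```

View pics/v5.png

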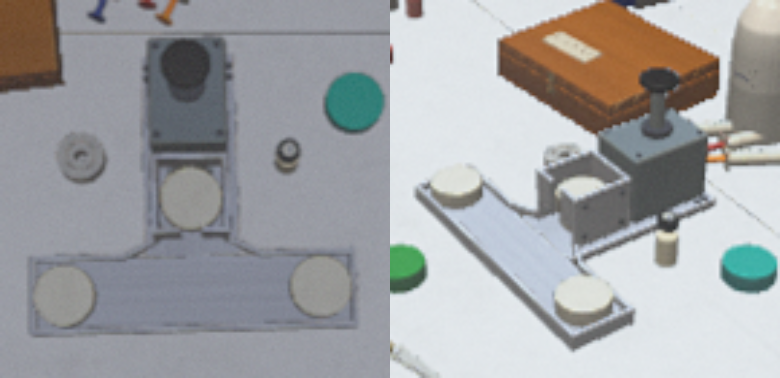

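The carrier measures about 3 mm from the bay centre, against the end stop. The parked carrier, stack, plunger and bystanders are unchanged, so I'm handing in.

```bash
python3 -c "
from plant import env
print(env.finish_job(), env.state()['time'])"
```

```text
the job is handed in; nothing more can be done
the job is handed in; nothing more can be done
```

I pressed the plunger once with shut fingers, down to its stop (TCP at 0.108 m, 17 N), and let it rise. One carrier came out, and I pushed it along the channel to the left, the empty bay. At the end stop the force rose to 7 N with no further motion. I then backed off and retreated clear of everything, and handed in at about 15.5 s of the 51 s.

The last checks showed:
- **Ejected carrier:** lies flat at (0.504, 0.104), about 3 mm from the measured bay centre; the offset is towards the front fence.
- **Plunger:** up, with its head top at 0.148 m.
- **Stack:** dropped by one carrier, its top now at 0.050 m, and still centred in the magazine.
- **Parked carrier:** less than 1 mm of measured movement.
- **Bystanders:** weight, vial and dish look unchanged. The spanner crop differed in 61 pixels; the retreated arm may account for this, as it never came near the spanner, but I did not measure the spanner separately.
- **Disagreement:** the scene camera reads positions about 3–4 mm different from the top camera, the same way for every object, so I used the top camera's values.

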